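Weigh a pickle tub on the hook scale

ROBOT

A 7-joint arm with a two-finger parallel gripper is mounted at the origin on the work surface. World frame = base frame: x ahead of the robot, y to its left, z up, the work surface at z = 0. Lengths are in m, angles in rad, forces in N, time in s.
With the tool pointing down it reaches from about 0.4 to 0.85 m from the base axis. Payload 10.4 kg.
Tool frame: the origin (TCP) lies midway between the tips of the shut fingers; the grasp point (between the pads) lies 19 mm behind it; z points along the fingers, y is the line along which they close (so a half turn about z gives the same grasp; the last joint's range is limited). The gripper opens to 87 mm and grips with 3 to 60 N. Pads are 19 mm wide; open, the fingers measure 117 mm over their backs; the gripper's body (75 mm by 190 mm) begins 51 mm behind the grasp point.
Start: joints at [1.265, 0.332, -0.065, 1.46, 0.022, 1.35, -0.088], TCP at [0.174, -0.6, 0.183] pointing down, gripper open.
Joint ranges: [-2.6, 2.6], [-0.5, 2.12], [-1.47, 1.34], [0.16, 2.42], [-1.27, 4.41], [0.06, 2.06], [-2.6, 2.6]. Speed limits (rad/s): [2.22, 2.22, 2.79, 2.79, 3.14, 3.14, 3.14].

INTERFACE

Orientations are given as a unit quaternion [x, y, z, w].
In Python, from bench import r gives the robot as it stands.
- The arm moves only by the tool arm_command, never from a script. Its arguments are lists of equal length, an entry for each row: "xyz": the shift along the world's x, y, z in m, a list of three; "rot": the turn, a rotation vector about the world's x, y, z in rad, a list of three. In form: {"xyz": [[tx, ty, tz], ...], "rot": [[ax, ay, az], ...]}. A call has 1 to 20 rows; each row is the pose to reach, as a shift and turn from the pose commanded when the call began; what a row does not reach only later rows make up. A row lasts 1/12 s, in which the tool goes at most 41.7 mm and 7.16 degrees, less where a joint would pass 70% of its speed; a pose out of reach is approached as far as the arm can. A call with a gripper value outside its range is refused whole. "grip" is the opening, from 0 (shut) to 1 (fully open), set as the call begins (left out, the last holds). The fingers move at their own pace and stop on an object; "squeeze" is the grip in N (left out, the last holds). Time passes only in rows, so rows that repeat a pose let the fingers close. It gives the time, the measured TCP pose, the force, the opening and the grip force at its end, in the units of the state.
- r.read_state(): the state, without advancing time (a new reading comes with each control period).
- r.camera(name): name is "scene" or "top" or "wrist"; returns the picture (420x560x3 uint8, red, green, blue); there is no depth.
- r.camera_model(name): a dict with "fx", "fy", "cx", "cy" (pixels), "T" (4x4, takes a point from camera to world coordinates). Camera axes: x right, y up, looking along -z (the intrinsics and any distortion apply to the point x, -y, -z); pixel columns grow to the right and rows downward; lengths in m; the calibration is good to about 2 mm. A picture is of the moment at which its call begins: read the wrist's pose just before it. camera_model takes no time and is no camera call; for the wrist camera it gives the pose at the moment of the call.
- r.close_job(): hands the job in; it is judged then, once.
Trained networks look in the newest picture that a camera, given by its name, has taken for a name from the list of things; names that differ only in an ending like _2 or _b are one class to them, and where a whole thing is asked for, a point or a joint stands for the part that bears it (a point fixed in the world has none). Each returns a list of dicts, best first, with "conf" (0 to 1); they miss things now and then, are a little off and sometimes report something else, mostly with a low value. They report only what shows in the picture. A call takes as long as a camera call. They do not tell look-alikes from the thing itself.
- r.look_for(label, camera): "at" ([x, y, z] in m, in the coordinates of the camera as it stood for that picture, good to about 4 mm: the middle of the surface that is visible of it).
- r.spot_point(label, camera): "at" ([x, y, z] in m, in the coordinates of the camera as it stood for that picture, good to about 4 mm: a listed point, or the origin of a listed thing).
The state is a dict: "time": time; "joint_positions": joint angles; "joint_vel": joint speeds; "joint_torque": joint torques, N m; "ee_pos": TCP position; "eef_rot": TCP orientation; "ft_force": force on the tool from outside, world axes, zero at the start; "torque": the same for the moment, N m; "width": finger opening in m; "grip_force": force on a finger pad.
Only numpy, scipy, OpenCV 4.12 (cv2) and the standard library are available. Lean on these libraries where they do the work, as an engineer would, in place of code of your own. Each camera call takes 0.05 s, during which the arm holds its last target. There are 200 camera calls.

TASK

Weigh the pickle tub that has the arched handle: hang it by the crown of its handle on the sprung hook of the scale, easing its weight on so slowly that the hook neither drops nor bobs when you let go, and never forcing the hook or pulling it down to its stop. Only when the tub hangs free and still, press the printer's button fully; leave the tub hanging and the other jars, bottles and dish where they stand.

Things in the scene. Friction and masses are not known exactly. Their poses are not given: they have to be found in the camera images.
- tub: Murky pickle tub, cream lid, 84 mm across, lid top at 115 mm; the only one with an arched handle. The arch (7 mm bar) lies in its yz plane: legs at y = +-40 mm, straight slopes from 138 mm up to the crown. On the crown stands a grip post, 14 (x) by 12 (y) mm, 163 to 215 mm up. Weight unknown, 3 to 7 N. Origin: centre of underside, z up.
- tub_crown (a point): Underside of the handle's crown, which rests on the hook: on the tub's axis, 156.5 mm above its underside, with 41 mm of free height down to the lid. The slopes of the arch lead a hook to the crown.
- tub_post (a point): Where to take the grip post: on the tub's axis, 200 mm above its underside (15 mm below the post's top).
- stand: Hook scale, fixed to the table. Origin: on the table below the hook's seat; x points from the seat to the column, z up. Base plate 130 mm wide (y), x -65 to +150 mm, 14 mm thick; column 32 mm thick at x = 110 mm, 180 mm high; its sprung rod carries the hook arm, with nothing above the arm. A hung tub clears the base plate.
- hook_seat (a point): Lowest point of the hook's trough, moving with the hook; 255 mm up when unloaded. 8 mm round steel in the stand's xz plane: the arm's top is 16 mm above the seat; the trough's floor is flat 6 mm either side of the seat; the upturned tip is at x = -20 mm, its top 20 mm above the seat; the trough's underside is 8 mm below the seat.
- hook (a joint): Dip of the sprung hook in m: 0 unloaded, grows downwards, stop at 0.078. Spring about 100 N/m (10 mm per newton) and only lightly damped, so that a load let go out of balance bobs.
- button (a joint): Travel of the printer's push button in m: 0 released, 0.006 fully pressed (takes 5 N); springs back.
- button_top (a point): Centre of the top of the push button (28 mm across), which faces up, on the small grey ticket printer (85 x 110 x 45 mm, fixed to the table).
- eared_tub: Bystander: tub like the task's one, 84 mm across and 115 mm high, but with two small ears at its sides and no arched handle. Origin: centre of its underside.
- chili_jar: Bystander: jar, 72 mm across, 90 mm high. Origin: centre of its underside.
- olive_jar: Bystander: jar, 68 mm across, 95 mm high, behind on the table. Origin: centre of its underside.
- syrup_bottle: Bystander: bottle, 52 mm across, 200 mm high, behind on the table. Origin: centre of its underside.
- sauce_bottle: Bystander: bottle, 52 mm across, 160 mm high, on the printer's side. Origin: centre of its underside.
- sample_dish: Bystander: low white dish, 90 mm across, 22 mm high. Origin: centre of its underside.
Not all that is in view belongs to the job. Leave any red look-alike of the tub alone. Leave any blue look-alike of the part that bears button alone.

How it is judged:
On the way, in this order (a step that is already met when the one before it is completed fails the run):
1. the tub hangs by its crown on the dipped hook, let go and still (distance between tub_crown and hook_seat below 0.012 m and contact force between tub and stand above 1.5 N and value of joint hook above 0.02 m and angle between tub's own z axis and vertical below 0.2 rad and contact force between the fingers and tub below 0.05 N and velocity of joint hook between -0.01 and 0.01 m/s and linear speed of tub below 0.04 m/s), for 0.5 s.
2. the printer's button is pressed (value of joint button above 0.0045 m and distance between tub_crown and hook_seat below 0.012 m and contact force between tub and stand above 1.5 N and value of joint hook above 0.02 m and angle between tub's own z axis and vertical below 0.2 rad and contact force between the fingers and tub below 0.05 N), for 0.05 s.
At the end, for the whole second after the job is handed in: The tub hangs upright (within 0.2 rad) by its handle's crown (within 12 mm of the hook's seat), let go and still (hook under 10 mm/s, tub under 40 mm/s), and the button has been pressed and is up again (all of step 1 and value of joint button below 0.002 m); the robot touches nothing.
It fails at once if the hook drops, bobs or springs up faster than 0.1 m/s (velocity of joint hook above 0.1 m/s or velocity of joint hook below -0.1 m/s).
It fails at once if the hook is pulled down to its stop (more than 75 mm) (value of joint hook above 0.075 m).
It fails at once if the scale is hit or forced with more than 15 N (contact force between anything else and stand above 15 N).
It fails at once if the button is pressed before the tub hangs free and still (value of joint button above 0.002 m and not ((distance between tub_crown and hook_seat below 0.012 m and contact force between tub and stand above 1.5 N and value of joint hook above 0.02 m and angle between tub's own z axis and vertical below 0.2 rad and contact force between the fingers and tub below 0.05 N) and (velocity of joint hook between -0.01 and 0.01 m/s and linear speed of tub below 0.04 m/s))).
It fails at once if a bystander is shifted by more than 30 mm or toppled (distance of any of eared_tub, chili_jar, olive_jar, syrup_bottle, sauce_bottle, sample_dish from where it was at the start of the episode above 0.03 m or angle between any of eared_tub, chili_jar, olive_jar, syrup_bottle, sauce_bottle, sample_dish's own z axis and vertical above 0.5 rad).
It also fails if it takes over 64 s, if anything falls off the work surface, if the arm or the gripper's body presses on something with over 40 N, if the wrist force passes 120 N, or if a joint passes its speed limit or range.

## Working session

There is one attempt and no reset: what is moved stays moved. The work goes in short steps, Python scripts to look and compute and a tool call to move; the robot and the scene stay as the last step left them, time stands still between calls to the robot, and variables do not carry over. Pictures are saved under pics/ and viewed, at most 10 in all, crops included, and the job is handed in when it is done.

Besides the shell and the picture viewer there is one more tool, called after "Call:" by a JSON object that holds its "api" and its "payload". arm_command: Moves the arm, as the interface text tells. Its arguments: {"type":"object","properties":{"xyz":{"type":"array"},"rot":{"type":"array"},"grip":{"type":"number"},"squeeze":{"type":"number"}},"required":["xyz","rot"]}

```bash
mkdir -p pics; cat > h.py <<'E'
import numpy as np, cv2
from bench import r
def w(cam,p,T=None):
    T=np.array(r.camera_model(cam)["T"]) if T is None else T
    return np.round((T@np.r_[p,1])[:3],4)
def shot(cam,name):
    T=np.array(r.camera_model(cam)["T"]); im=r.camera(cam)
    cv2.imwrite(f"pics/{name}.png",im[:,:,::-1]); return T
def find(cam,T,pts=(),things=()):
    for l in pts:
        for d in r.spot_point(l,cam)[:3]: print(cam,"pt",l,w(cam,d["at"],T),round(d["conf"],2))
    for l in things:
        for d in r.look_for(l,cam)[:3]: print(cam,"th",l,w(cam,d["at"],T),round(d["conf"],2))
E
python3 - <<'E'
from h import *
for c in("scene","top"):
    T=shot(c,c+"1")
    find(c,T,("tub","tub_crown","tub_post","stand","hook_seat","button_top","eared_tub","chili_jar","olive_jar","syrup_bottle","sauce_bottle","sample_dish"))
print(r.read_state())
a=cv2.imread("pics/scene1.png");b=cv2.imread("pics/top1.png")
E
```

```text
scene pt tub [0.6082 0.3519 0.0009] 0.81
scene pt tub [0.5931 0.2189 0.002 ] 0.69
scene pt tub_crown [0.6053 0.348  0.155 ] 0.89
scene pt tub_crown [0.5909 0.2207 0.1576] 0.83
scene pt tub_post [0.6001 0.3536 0.2058] 0.88
scene pt stand [ 0.5148 -0.0193 -0.0009] 0.88
scene pt hook_seat [ 0.5157 -0.0236  0.2567] 0.81
scene pt hook_seat [ 7.727e-01  2.877e-01 -1.000e-04] 0.67
scene pt hook_seat [0.5924 0.2221 0.2016] 0.56
scene pt button_top [ 0.2442 -0.3408  0.0677] 0.48
scene pt button_top [ 0.4145 -0.3058  0.0694] 0.47
scene pt eared_tub [ 0.4515  0.1813 -0.002 ] 0.67
scene pt olive_jar [0.7421 0.1366 0.0012] 0.63
scene pt syrup_bottle [ 7.711e-01  2.868e-01 -7.000e-04] 0.64
scene pt sauce_bottle [ 0.644  -0.3341  0.0009] 0.79
scene pt sample_dish [ 0.3783 -0.1361 -0.0018] 0.67
top pt tub [ 0.6063  0.3499 -0.0023] 0.83
top pt tub [5.933e-01 2.171e-01 5.000e-04] 0.71
top pt tub_crown [0.6054 0.3514 0.155 ] 0.81
top pt tub_crown [0.593  0.2195 0.1573] 0.69
top pt tub_post [0.589  0.219  0.2008] 0.65
top pt tub_post [0.6012 0.3498 0.1987] 0.63
top pt stand [ 0.5143 -0.022  -0.0022] 0.8
[... 592 characters left out ...]
sitions': array([ 1.26540908,  0.33224781, -0.06469404,  1.46009522,  0.02161825,
        1.34992578, -0.08850174]), 'joint_vel': array([ 0.00116317, -0.00022967, -0.00032175, -0.00045914,  0.00072299,
        0.00147154, -0.0004559 ]), 'joint_torque': array([ 5.62067044e-05, -6.23036671e+01,  2.46664829e-02, -3.90113568e+01,
       -6.10950426e-02,  3.13814997e-02,  3.06583968e-05]), 'ee_pos': array([ 0.17440725, -0.60018773,  0.18324792]), 'eef_rot': array([ 9.90020581e-01,  1.40922851e-01, -3.12022605e-07,  9.78702370e-06]), 'ft_force': array([ 0.13161687, -0.10645333, -0.07000526]), 'torque': array([ 0.05253656, -0.0364558 , -0.04018843]), 'grip_force': 0.0, 'width': 0.08685197082617305}
```

View pics/scene1.png

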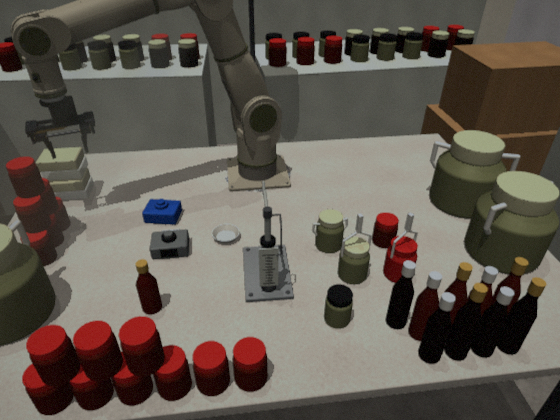

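View pics/top1.png

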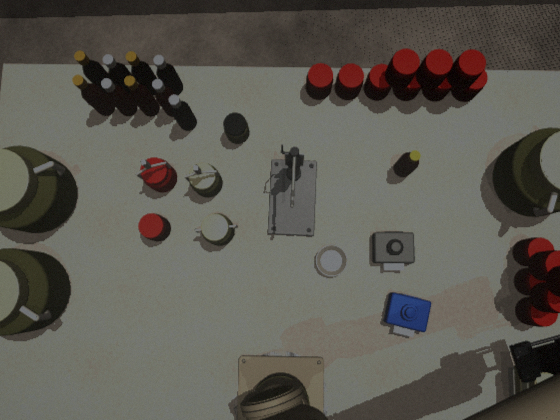

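Scene view: the green arched tub is at about (355,255), with its red look-alike at (402,258). The hook scale is at (268,260), the grey printer at (170,243) and its blue look-alike at (162,211). In the top view the tub is at (205,180), the scale at (293,195) and the printer at (393,248).

Next I'll measure the yaws from zoomed crops.

```bash
cat >> h.py <<'E'
def proj(cam,P,T=None):
    m=r.camera_model(cam);T=np.array(m["T"]) if T is None else T
    q=np.linalg.inv(T)@np.r_[P,1]; return np.array([m["cx"]+m["fx"]*q[0]/-q[2], m["cy"]+m["fy"]*(-q[1])/-q[2]])
def overlay(cam,name,out,lines,box,s,T=None):
    im=cv2.imread(f"pics/{name}.png"); x0,y0,x1,y1=box
    im=cv2.resize(im[y0:y1,x0:x1],None,fx=s,fy=s,interpolation=cv2.INTER_CUBIC)
    for a,b,c in lines:
        p,q=[tuple(int(v) for v in (proj(cam,z,T)-[x0,y0]+.5)*s) for z in(a,b)]; cv2.line(im,p,q,c,1)
    cv2.imwrite(f"pics/{out}.png",im)
def rect(o,yaw,xs,ys,z,c):
    R=lambda x,y:np.array([o[0]+np.cos(yaw)*x-np.sin(yaw)*y,o[1]+np.sin(yaw)*x+np.cos(yaw)*y,z])
    p=[R(xs[0],ys[0]),R(xs[1],ys[0]),R(xs[1],ys[1]),R(xs[0],ys[1])]
    return [(p[i],p[(i+1)%4],c) for i in range(4)]
E
python3 - <<'E'
from h import *
s=(.514,-.021);t=(.592,.2185)
L=rect(s,-.04,(-.065,.15),(-.065,.065),.014,(0,255,0))+rect(s,-.04,(-.02,.11),(0,0),.271,(0,255,255))
L+=rect(t,0,(0,0),(-.04,.04),.138,(255,0,255))+rect(t,0,(-.007,.007),(-.006,.006),.215,(0,255,255))
overlay("top","top1","top1c",L,(180,140,330,245),5)
E
```

```text
(no output)
```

View pics/top1c.png

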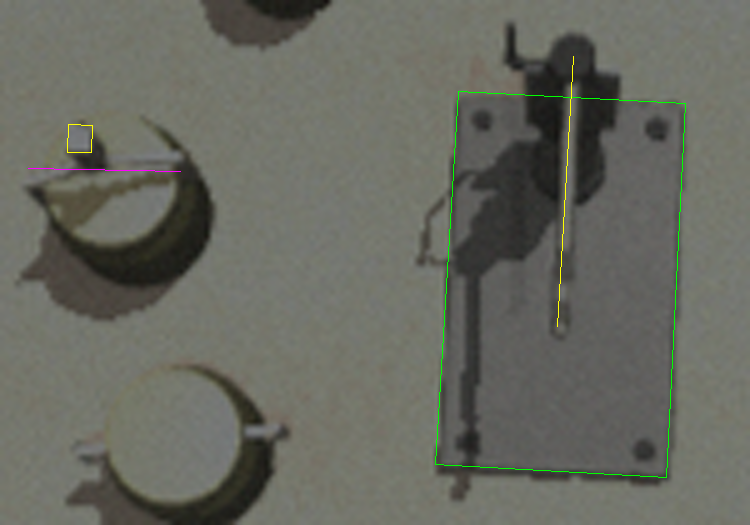

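The plate and arm overlay fits the scale, with a yaw of about -0.04. The tub's handle runs from (35,187) to (182,158) in the crop, so the tub's yaw is about +0.19. Next I'll move above the tub.

Call:
{"api": "arm_command", "payload": {"xyz": [[0,0,0.2],[0,0,0.2],[0,0,0.2],[0,0,0.2],[0,0,0.2],[0.33,0.3,0.2],[0.33,0.3,0.2],[0.33,0.3,0.2],[0.33,0.3,0.2],[0.33,0.3,0.2],[0.33,0.3,0.2],[0.33,0.3,0.2],[0.33,0.3,0.2],[0.33,0.3,0.2],[0.33,0.3,0.2],[0.33,0.3,0.2],[0.33,0.3,0.2],[0.33,0.3,0.2]], "rot": [[0,0,-0.09],[0,0,-0.09],[0,0,-0.09],[0,0,-0.09],[0,0,-0.09],[0,0,-0.09],[0,0,-0.09],[0,0,-0.09],[0,0,-0.09],[0,0,-0.09],[0,0,-0.09],[0,0,-0.09],[0,0,-0.09],[0,0,-0.09],[0,0,-0.09],[0,0,-0.09],[0,0,-0.09],[0,0,-0.09]], "grip": 1}}

```text
time: 2.8
ee_pos: [0.5057, -0.2984, 0.383]
eef_rot: [0.995, 0.098, -0.0, -0.0]
ft_force: [-0.6, -0.3, 0.1]
width: 0.0869
grip_force: 0.0
```

Call:
{"api": "arm_command", "payload": {"xyz": [[0.03,0.26,0],[0.03,0.26,0],[0.03,0.26,0],[0.03,0.26,0],[0.03,0.26,0],[0.03,0.26,0],[0.06,0.516,0],[0.06,0.516,0],[0.06,0.516,0],[0.06,0.516,0],[0.06,0.516,0],[0.06,0.516,0],[0.06,0.516,0],[0.06,0.516,0],[0.06,0.516,0],[0.06,0.516,0],[0.06,0.516,0]], "rot": [[0,0,0],[0,0,0],[0,0,0],[0,0,0],[0,0,0],[0,0,0],[0,0,0],[0,0,0],[0,0,0],[0,0,0],[0,0,0],[0,0,0],[0,0,0],[0,0,0],[0,0,0],[0,0,0],[0,0,0]]}}

```text
time: 4.22
ee_pos: [0.5651, 0.2136, 0.3835]
eef_rot: [0.996, 0.095, 0.0, 0.0]
ft_force: [0.6, -0.0, 0.2]
width: 0.0871
grip_force: 0.0
```

```bash
python3 - <<'E'
from h import *
s=r.read_state();print(s["ee_pos"],s["eef_rot"])
T=shot("wrist","w1");find("wrist",T,("tub","tub_crown","tub_post"));np.save("Tw1",T)
t=(.592,.2185)
L=rect(t,.19,(0,0),(-.04,.04),.138,(255,0,255))+rect(t,.19,(-.007,.007),(-.006,.006),.215,(0,255,255))
overlay("wrist","w1","w1c",L,(0,0,560,420),1.4,T)
E
```

```text
[0.56508679 0.21360613 0.38354978] [9.95510083e-01 9.46537350e-02 3.36568590e-04 4.81333281e-04]
wrist pt tub [ 0.599   0.2239 -0.002 ] 0.83
wrist pt tub [0.6111 0.3482 0.003 ] 0.79
wrist pt tub [ 0.5141 -0.0219  0.0018] 0.22
wrist pt tub_crown [0.588  0.2198 0.1569] 0.79
wrist pt tub_crown [0.6068 0.3512 0.1569] 0.76
wrist pt tub_crown [0.775  0.2794 0.0046] 0.17
wrist pt tub_post [0.5954 0.216  0.2018] 0.7
wrist pt tub_post [0.6067 0.3484 0.2031] 0.7
```

View pics/w1c.png

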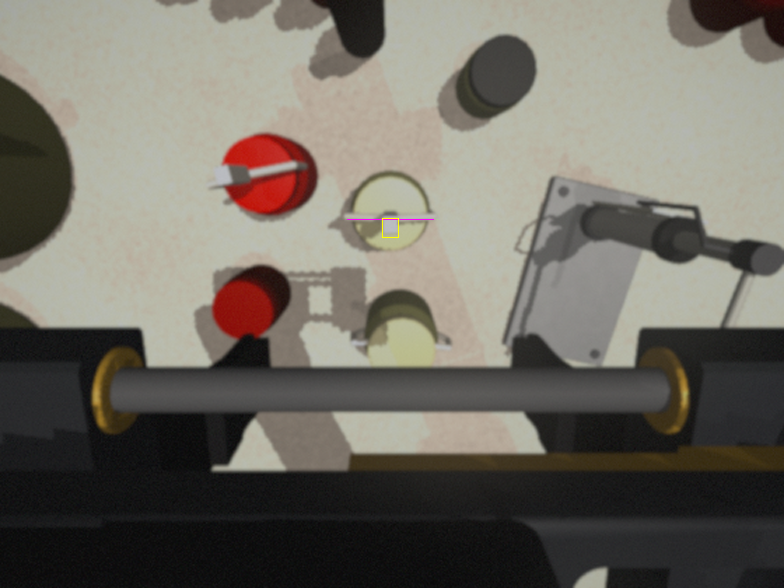

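The wrist view shows the green tub's post at (390,228) and its handle bar at (390,217). Both match the overlay at x ≈ 0.593, y ≈ 0.2185, yaw 0.19. I'll descend and grip.

Call:
{"api": "arm_command", "payload": {"xyz": [[0.029,0.0025,0],[0.029,0.0025,-0.04],[0.029,0.0025,-0.08],[0.029,0.0025,-0.12],[0.029,0.0025,-0.155],[0.029,0.0025,-0.18],[0.029,0.0025,-0.199],[0.029,0.0025,-0.199],[0.029,0.0025,-0.199]], "rot": [[0,0,0],[0,0,0],[0,0,0],[0,0,0],[0,0,0],[0,0,0],[0,0,0],[0,0,0],[0,0,0]]}}

```text
time: 5.17
ee_pos: [0.5932, 0.2176, 0.1842]
eef_rot: [0.995, 0.096, -0.001, 0.0]
ft_force: [0.7, 0.4, 0.9]
width: 0.0869
grip_force: 0.0
```

Call:
{"api": "arm_command", "payload": {"xyz": [[0,0,0],[0,0,0],[0,0,0],[0,0,0],[0,0,0],[0,0,0],[0,0,0],[0,0,0],[0,0,0],[0,0,0],[0,0,0],[0,0,0]], "rot": [[0,0,0],[0,0,0],[0,0,0],[0,0,0],[0,0,0],[0,0,0],[0,0,0],[0,0,0],[0,0,0],[0,0,0],[0,0,0],[0,0,0]], "grip": 0, "squeeze": 40}}

```text
time: 6.17
ee_pos: [0.5934, 0.2183, 0.1842]
eef_rot: [0.995, 0.096, -0.0, 0.0]
ft_force: [-0.2, 0.4, 0.6]
width: 0.0148
grip_force: 0.0
```

Call:
{"api": "arm_command", "payload": {"xyz": [[0,0,0],[0,0,0],[0,0,0],[0,0,0],[0,0,0.02],[0,0,0.05],[0,0,0.08],[0,0,0.11],[0,0,0.14],[0,0,0.155],[0,0,0.16],[0,0,0.16],[0,0,0.16],[0,0,0.16]], "rot": [[0,0,0],[0,0,0],[0,0,0],[0,0,0],[0,0,0],[0,0,0],[0,0,0],[0,0,0],[0,0,0],[0,0,0],[0,0,0],[0,0,0],[0,0,0],[0,0,0]]}}

```text
time: 7.33
ee_pos: [0.5931, 0.218, 0.3425]
eef_rot: [0.995, 0.096, -0.001, 0.0]
ft_force: [0.1, 0.3, 0.6]
width: 0.0005
grip_force: 0.0
```

```bash
python3 - <<'E'
from h import *
F=[]
for i in range(6):
    r.camera("wrist"); s=r.read_state(); F.append(s["ft_force"])
print(np.round(F,2),s["width"],s["grip_force"],s["ee_pos"])
E
```

```text
[[ 0.55 -0.7   0.6 ]
 [ 0.55 -0.25 -0.01]
 [ 0.19 -0.03  0.06]
 [ 1.16  0.23  0.15]
 [-0.19 -0.67  0.96]
 [ 0.17 -0.39 -0.62]] 0.0004200777418675201 0.0 [0.59335815 0.21819736 0.34386277]
```

The fingers shut on nothing. I'll look again.

```bash
python3 - <<'E'
from h import *
T=shot("wrist","w2");find("wrist",T,("tub","tub_crown","tub_post"))
T2=shot("top","top2");find("top",T2,("tub_crown","tub_post"))
t=(.5935,.2185)
L=rect(t,.19,(0,0),(-.04,.04),.138,(255,0,255))+rect(t,.19,(-.007,.007),(-.006,.006),.215,(0,255,255))
overlay("wrist","w2","w2c",L,(100,60,460,330),1.6,T)
a=cv2.imread("pics/w2c.png")
overlay("top","top2","w2d",L,(170,140,250,260),3.6)
b=cv2.imread("pics/w2d.png"); cv2.imwrite("pics/w2e.png",np.hstack([a[:432,:510],b[:432]]))
E
```

```text
wrist pt tub [0.6107 0.347  0.0046] 0.86
wrist pt tub [0.5939 0.2229 0.0008] 0.69
wrist pt tub_crown [0.6064 0.3481 0.1559] 0.66
wrist pt tub_crown [0.5891 0.2222 0.1558] 0.57
wrist pt tub_post [0.5961 0.2182 0.2032] 0.91
wrist pt tub_post [0.6064 0.3467 0.2015] 0.88
top pt tub_crown [0.6046 0.3538 0.1583] 0.62
top pt tub_post [0.6066 0.3477 0.1977] 0.52
```

View pics/w2e.png

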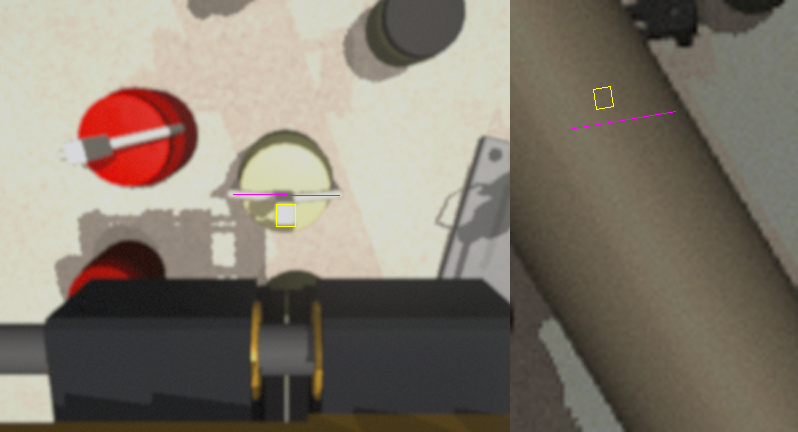

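The tub hasn't moved (handle at (285,195) in the crop), so its position is right. I probably lifted before the fingers had fully closed. I'll retry and check the closure before lifting.

Call:
{"api": "arm_command", "payload": {"xyz": [[0.001,0,0],[0.001,0,0],[0.001,0,0],[0.001,0,0],[0.001,0,0],[0.001,0,0],[0.001,0,0],[0.001,0,0],[0.001,0,-0.03],[0.001,0,-0.06],[0.001,0,-0.09],[0.001,0,-0.12],[0.001,0,-0.14],[0.001,0,-0.155],[0.001,0,-0.16],[0.001,0,-0.16],[0.001,0,-0.16]], "rot": [[0,0,0],[0,0,0],[0,0,0],[0,0,0],[0,0,0],[0,0,0],[0,0,0],[0,0,0],[0,0,0],[0,0,0],[0,0,0],[0,0,0],[0,0,0],[0,0,0],[0,0,0],[0,0,0],[0,0,0]], "grip": 0.7}}

```text
time: 9.4
ee_pos: [0.5947, 0.2185, 0.1852]
eef_rot: [0.995, 0.096, 0.0, -0.0]
ft_force: [-1.1, 0.5, 0.2]
width: 0.0609
grip_force: 0.0
```

Call:
{"api": "arm_command", "payload": {"xyz": [[0,0,0],[0,0,0],[0,0,0],[0,0,0],[0,0,0],[0,0,0],[0,0,0],[0,0,0],[0,0,0],[0,0,0],[0,0,0],[0,0,0],[0,0,0],[0,0,0]], "rot": [[0,0,0],[0,0,0],[0,0,0],[0,0,0],[0,0,0],[0,0,0],[0,0,0],[0,0,0],[0,0,0],[0,0,0],[0,0,0],[0,0,0],[0,0,0],[0,0,0]], "grip": 0, "squeeze": 40}}

```text
time: 10.57
ee_pos: [0.5944, 0.2183, 0.1842]
eef_rot: [0.995, 0.096, 0.0, 0.0]
ft_force: [-0.5, 0.2, -0.3]
width: 0.0005
grip_force: 0.0
```

```bash
python3 - <<'E'
from h import *
T=shot("wrist","w3");T2=shot("scene","s3")
find("scene",T2,("tub","tub_crown","tub_post"))
t=(.5935,.2185)
L=rect(t,.19,(0,0),(-.04,.04),.138,(255,0,255))+rect(t,.19,(-.007,.007),(-.006,.006),.215,(0,255,255))
overlay("wrist","w3","a",L,(130,60,430,300),1.5,T)
overlay("scene","s3","b",L,(310,150,430,300),2.4)
a=cv2.imread("pics/a.png");b=cv2.imread("pics/b.png"); cv2.imwrite("pics/w3e.png",np.hstack([a[:360],b[:360]]))
E
```

```text
scene pt tub [0.5952 0.2211 0.0014] 0.94
scene pt tub [ 0.6082  0.3488 -0.0014] 0.62
scene pt tub_crown [0.6078 0.3499 0.1588] 0.71
scene pt tub_crown [0.5895 0.2211 0.1577] 0.68
scene pt tub_post [0.5923 0.2231 0.201 ] 0.87
scene pt tub_post [0.602  0.355  0.2031] 0.75
scene pt tub_post [5.953e-01 2.223e-01 5.000e-04] 0.59
```

View pics/w3e.png

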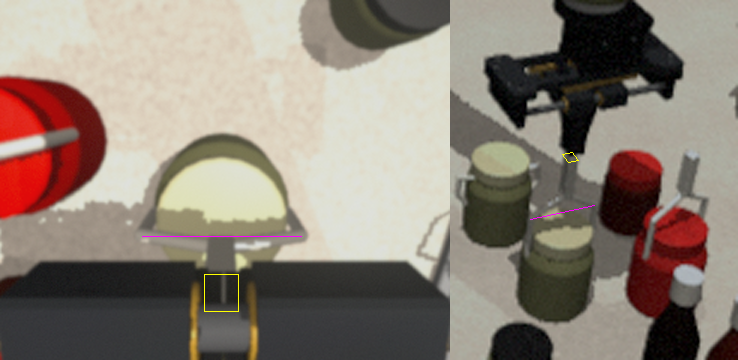

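```bash
python3 - <<'E'
from h import *
m=r.camera_model("wrist");print({k:v for k,v in m.items()})
T1=np.load("Tw1.npy")
p=np.array([.5651,.2136,.3835]);y=np.array([-np.sin(.19),np.cos(.19),0])
for q in(p,p+.043*y,p-.043*y,p+[0,0,.02]):print("w1c px",proj("wrist",q,T1)*1.4)
print("scene tcp crop",[(proj("scene",r.read_state()["ee_pos"]+np.array([0,0,d]))-[310,150])*2.4+[450,0] for d in(0,.03)])
a=cv2.imread("pics/s3.png")[150:250,310:410]
b=cv2.imread("pics/w1.png")[220:330,90:460]
cv2.imwrite("pics/z.png",np.vstack([cv2.resize(np.clip(b*1.8,0,255).astype("uint8"),(700,208)),np.hstack([cv2.resize(np.clip(a*1.4,0,255).astype("uint8"),(390,390),interpolation=2),np.zeros((390,310,3),"uint8")])]))
E
```

```text
{'fx': 341.39293864541753, 'fy': 341.39293864541753, 'cx': 278.6516496519633, 'cy': 210.03656129393306, 'T': array([[ 0.19222646,  0.9519367 ,  0.23846488,  0.66025932],
       [-0.98134998,  0.18673775,  0.04562058,  0.23056579],
       [-0.00110249, -0.24278699,  0.970079  ,  0.38662033],
       [ 0.        ,  0.        ,  0.        ,  1.        ]])}
w1c px [389.24268498 329.56286168]
w1c px [292.58011947 329.54025069]
w1c px [485.90817594 329.58547337]
w1c px [389.14901739 345.11330423]
scene tcp crop [array([566.34377434, 179.39231217]), array([569.44163976, 157.39652437])]
```

View pics/z.png

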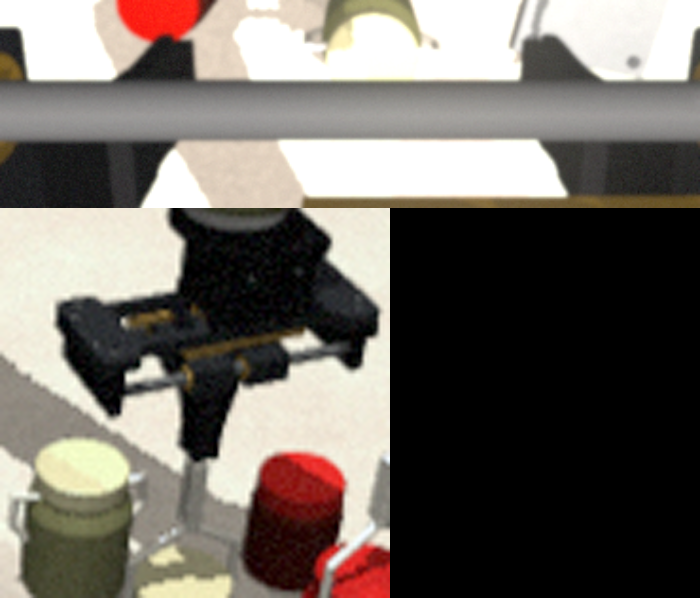

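The scene view shows the real fingertips at about (361,214), while the reported TCP projects to (358,225). So the tips sit about 36 mm above the reported TCP, just over the top of the post. The wrist view agrees, because the tips look nearer than they should. I'll correct by going 36 mm lower.

Call:
{"api": "arm_command", "payload": {"xyz": [[0,0,0.005],[0,0,0.005],[0,0,0.005],[0,0,0.005],[0,0,0.005],[0,0,0.005],[0,0,0.005],[0,0,0.005],[0,0,-0.005],[0,0,-0.015],[0,0,-0.025],[0,0,-0.032],[0,0,-0.036],[0,0,-0.036]], "rot": [[0,0,0],[0,0,0],[0,0,0],[0,0,0],[0,0,0],[0,0,0],[0,0,0],[0,0,0],[0,0,0],[0,0,0],[0,0,0],[0,0,0],[0,0,0],[0,0,0]], "grip": 0.6}}

```text
time: 11.98
ee_pos: [0.5938, 0.2179, 0.1467]
eef_rot: [0.995, 0.096, -0.001, 0.0]
ft_force: [-0.3, -0.1, 0.7]
width: 0.0526
grip_force: 0.0
```

Call:
{"api": "arm_command", "payload": {"xyz": [[0,0,0],[0,0,0],[0,0,0],[0,0,0],[0,0,0],[0,0,0],[0,0,0],[0,0,0],[0,0,0],[0,0,0],[0,0,0],[0,0,0]], "rot": [[0,0,0],[0,0,0],[0,0,0],[0,0,0],[0,0,0],[0,0,0],[0,0,0],[0,0,0],[0,0,0],[0,0,0],[0,0,0],[0,0,0]], "grip": 0, "squeeze": 40}}

```text
time: 12.98
ee_pos: [0.5944, 0.2186, 0.1483]
eef_rot: [0.995, 0.096, 0.0, -0.0]
ft_force: [-0.7, 1.2, 0.7]
width: 0.0117
grip_force: 40.0
```

The post is gripped (11.7 mm, 40 N). Now I'll lift and weigh it.

Call:
{"api": "arm_command", "payload": {"xyz": [[0,0,0.01],[0,0,0.03],[0,0,0.06],[0,0,0.09],[0,0,0.12],[0,0,0.145],[0,0,0.16],[0,0,0.165],[0,0,0.165],[0,0,0.165]], "rot": [[0,0,0],[0,0,0],[0,0,0],[0,0,0],[0,0,0],[0,0,0],[0,0,0],[0,0,0],[0,0,0],[0,0,0]]}}

```text
time: 13.82
ee_pos: [0.5941, 0.2179, 0.312]
eef_rot: [0.995, 0.096, -0.001, 0.0]
ft_force: [-0.0, 0.1, -5.0]
width: 0.0116
grip_force: 40.0
```

```bash
python3 - <<'E'
from h import *
F=[]
for i in range(10):
    r.camera("scene"); s=r.read_state(); F.append(s["ft_force"])
print(np.mean(F,0),np.std(F,0),s["width"],s["grip_force"],s["ee_pos"])
T2=shot("scene","s4")
find("scene",T2,("tub","tub_crown","tub_post","hook_seat"))
E
```

```text
[-0.00768062 -0.04368297 -4.96235692] [0.68236694 0.57081527 0.38089914] 0.011344295210488646 39.99103233218193 [0.59438949 0.21828797 0.31314298]
scene pt tub [0.596  0.2201 0.1645] 0.62
scene pt tub [ 6.080e-01  3.534e-01 -1.000e-04] 0.57
scene pt tub_crown [0.6051 0.3483 0.1587] 0.6
scene pt tub_post [0.5946 0.2222 0.3648] 0.83
scene pt tub_post [0.6014 0.3555 0.2024] 0.68
scene pt hook_seat [ 0.5124 -0.0222  0.2544] 0.76
```

The weight is about 5 N, so the dip should be about 50 mm. Next I'll carry the tub to in front of the hook at a yaw of -0.04.

Call:
{"api": "arm_command", "payload": {"xyz": [[-0.01,-0.01,0],[-0.03,-0.03,0],[-0.055,-0.055,0],[-0.08,-0.08,0],[-0.105,-0.105,0],[-0.13,-0.13,0],[-0.15,-0.15,0],[-0.16,-0.165,0],[-0.165,-0.185,0],[-0.165,-0.205,0],[-0.165,-0.222,0],[-0.165,-0.232,0],[-0.165,-0.2365,0],[-0.165,-0.2365,-0.01],[-0.165,-0.2365,-0.022],[-0.165,-0.2365,-0.032],[-0.165,-0.2365,-0.0385],[-0.165,-0.2365,-0.0385],[-0.165,-0.2365,-0.0385]], "rot": [[0,0,0],[0,0,-0.02],[0,0,-0.05],[0,0,-0.08],[0,0,-0.11],[0,0,-0.14],[0,0,-0.17],[0,0,-0.2],[0,0,-0.22],[0,0,-0.23],[0,0,-0.23],[0,0,-0.23],[0,0,-0.23],[0,0,-0.23],[0,0,-0.23],[0,0,-0.23],[0,0,-0.23],[0,0,-0.23],[0,0,-0.23]]}}

```text
time: 16.15
ee_pos: [0.4292, -0.0178, 0.2743]
eef_rot: [1.0, -0.018, -0.0, -0.0]
ft_force: [0.1, 0.2, -4.9]
width: 0.0118
grip_force: 40.0
```

```bash
python3 - <<'E'
from h import *
s=r.read_state();print(s["ee_pos"],s["eef_rot"],s["ft_force"],s["time"])
T=shot("top","t5");find("top",T,("tub_crown","tub_post","hook_seat","tub"))
T=shot("wrist","w5");find("wrist",T,("hook_seat","tub_crown","tub_post"))
T=shot("scene","s5");find("scene",T,("tub","tub_crown","tub_post","hook_seat"))
p=np.array([.429,-.018]);c=.283;Y=np.array([np.sin(.04),np.cos(.04)]);X=np.array([np.cos(.04),-np.sin(.04)]);S=np.array([.514,-.0215])
v=lambda q,z:np.r_[q,z]
L=[(v(p+.04*Y,c-.0185),v(p,c),(255,0,255)),(v(p-.04*Y,c-.0185),v(p,c),(255,0,255)),(v(p,c+.0065),v(p,c+.0585),(255,255,0)),
(v(S-.02*X,.275),v(S-.016*X,.255),(0,255,0)),(v(S-.016*X,.255),v(S+.006*X,.255),(0,255,0)),(v(S+.015*X,.271),v(S+.1*X,.271),(0,255,0))]
overlay("scene","s5","s5c",L,(215,170,325,280),5)
E
```

```text
[ 0.42917443 -0.01775452  0.27430459] [ 9.99834179e-01 -1.82041155e-02 -4.73412059e-04 -8.27873773e-06] [ 0.07383533  0.23367875 -4.90894961] 16.15
top pt tub_crown [0.6068 0.3517 0.1587] 0.84
top pt tub_post [0.6023 0.347  0.1995] 0.95
top pt tub_post [ 0.6486 -0.3354 -0.0039] 0.57
top pt hook_seat [ 0.7746  0.2862 -0.0012] 0.53
top pt tub [ 0.608   0.3517 -0.0044] 0.65
wrist pt hook_seat [ 0.5159 -0.0202  0.2543] 0.61
wrist pt tub_crown [ 0.4263 -0.0202  0.2823] 0.69
wrist pt tub_post [ 0.4289 -0.0227  0.3265] 0.85
scene pt tub [0.6055 0.3494 0.0012] 0.95
scene pt tub [ 0.4308 -0.0179  0.1287] 0.89
scene pt tub_crown [0.6057 0.3451 0.1586] 0.8
scene pt tub_crown [ 7.716e-01  2.847e-01 -3.000e-04] 0.71
scene pt tub_crown [ 5.131e-01 -2.170e-02 -3.000e-04] 0.19
scene pt tub_post [0.6014 0.3522 0.2065] 0.88
scene pt tub_post [ 0.4266 -0.0138  0.3289] 0.84
scene pt hook_seat [ 0.514  -0.0217  0.2546] 0.66
```

View pics/s5c.png

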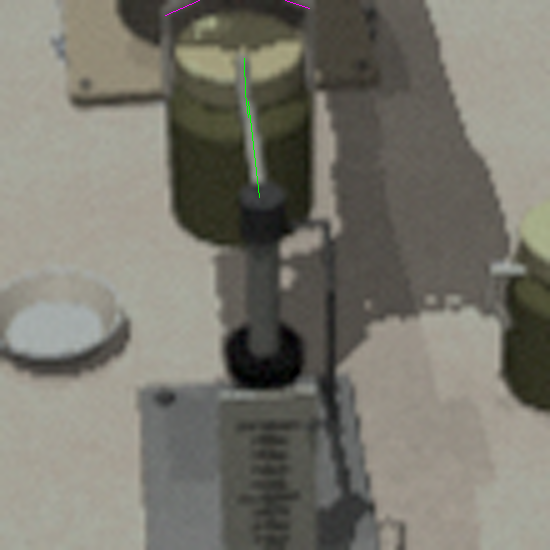

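The hook overlay fits the arm, which runs from (243,50) to (258,195), and the handle is centred in front of it. Now I'll thread the hook in.

Call:
{"api": "arm_command", "payload": {"xyz": [[0.005,-0.0002,0],[0.012,-0.0005,0],[0.02,-0.0008,0],[0.028,-0.0011,0],[0.036,-0.0014,0],[0.044,-0.0018,0],[0.05,-0.002,0],[0.055,-0.0022,0],[0.059,-0.0024,0],[0.062,-0.0025,0],[0.065,-0.0026,0],[0.068,-0.0027,0],[0.068,-0.0027,0]], "rot": [[0,0,0],[0,0,0],[0,0,0],[0,0,0],[0,0,0],[0,0,0],[0,0,0],[0,0,0],[0,0,0],[0,0,0],[0,0,0],[0,0,0],[0,0,0]]}}

```text
time: 17.93
ee_pos: [0.4978, -0.0209, 0.2748]
eef_rot: [1.0, -0.019, 0.0, 0.0]
ft_force: [-0.7, -0.1, -4.8]
width: 0.012
grip_force: 40.0
```

Call:
{"api": "arm_command", "payload": {"xyz": [[0.004,-0.0002,0],[0.008,-0.0003,0],[0.012,-0.0005,0],[0.015,-0.0006,0],[0.017,-0.0007,0],[0.017,-0.0007,0]], "rot": [[0,0,0],[0,0,0],[0,0,0],[0,0,0],[0,0,0],[0,0,0]]}}

```text
time: 18.43
ee_pos: [0.5148, -0.0216, 0.2746]
eef_rot: [1.0, -0.019, -0.0, -0.0]
ft_force: [0.5, -1.0, -4.3]
width: 0.0121
grip_force: 40.0
```

```bash
python3 - <<'E'
from h import *
F=[]
for i in range(3):
  for c in("scene","top","wrist"):
    T=shot(c,c+"6");find(c,T,("hook_seat","tub_crown"));F.append(r.read_state()["ft_force"])
print(np.mean(F,0),r.read_state()["ee_pos"],r.read_state()["time"])
T=np.array(r.camera_model("wrist")["T"])
b=cv2.resize(cv2.imread("pics/wrist6.png")[60:300,130:430],None,fx=1.4,fy=1.4)
a=cv2.resize(cv2.imread("pics/scene6.png")[150:262,235:309],None,fx=3,fy=3)
cv2.imwrite("pics/s6.png",np.clip(np.hstack([a[:336],b[:336]])*1.3,0,255).astype("uint8"))
E
```

```text
scene pt hook_seat [ 0.5122 -0.0249  0.2534] 0.95
scene pt tub_crown [ 0.5128 -0.0203  0.2828] 0.73
scene pt tub_crown [0.6063 0.3497 0.1582] 0.67
top pt tub_crown [0.6065 0.3503 0.1577] 0.89
wrist pt hook_seat [ 0.515  -0.0215  0.2533] 0.98
wrist pt tub_crown [ 0.5085 -0.0212  0.2853] 0.68
scene pt hook_seat [ 0.5131 -0.0241  0.2565] 0.68
scene pt tub_crown [ 0.512  -0.0214  0.2831] 0.59
scene pt tub_crown [0.6054 0.3484 0.158 ] 0.58
top pt tub_crown [0.6045 0.354  0.1567] 0.61
top pt tub_crown [ 0.6473 -0.3392 -0.0032] 0.22
wrist pt tub_crown [ 0.5111 -0.0216  0.2856] 0.87
scene pt hook_seat [ 0.5123 -0.0258  0.2572] 0.95
scene pt hook_seat [ 0.6438 -0.3334  0.0012] 0.7
scene pt hook_seat [ 0.4139 -0.3035  0.0664] 0.21
scene pt tub_crown [ 0.5123 -0.0198  0.2772] 0.78
scene pt tub_crown [0.6042 0.3472 0.157 ] 0.57
top pt tub_crown [0.6024 0.3525 0.1591] 0.96
wrist pt hook_seat [ 0.4162 -0.3069  0.0703] 0.5
wrist pt tub_crown [ 0.513  -0.0194  0.2827] 0.91
[ 0.20629155  0.20848776 -4.68754108] [ 0.51440566 -0.02162638  0.27475385] 19.7833
```

View pics/s6.png

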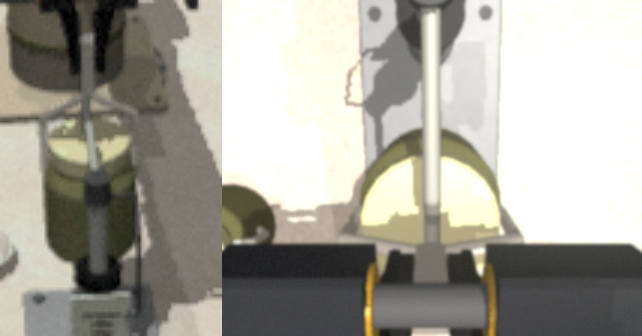

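The hook is threaded. In the wrist view the arm and post line up at column 431. Now I'll ease the weight on.

Call:
{"api": "arm_command", "payload": {"xyz": [[0,0,-0.002],[0,0,-0.005],[0,0,-0.008],[0,0,-0.011],[0,0,-0.014],[0,0,-0.016],[0,0,-0.0175],[0,0,-0.019],[0,0,-0.02],[0,0,-0.021],[0,0,-0.022],[0,0,-0.023],[0,0,-0.024],[0,0,-0.025],[0,0,-0.026],[0,0,-0.027],[0,0,-0.028],[0,0,-0.029],[0,0,-0.03],[0,0,-0.031]], "rot": [[0,0,0],[0,0,0],[0,0,0],[0,0,0],[0,0,0],[0,0,0],[0,0,0],[0,0,0],[0,0,0],[0,0,0],[0,0,0],[0,0,0],[0,0,0],[0,0,0],[0,0,0],[0,0,0],[0,0,0],[0,0,0],[0,0,0],[0,0,0]]}}

```text
time: 21.45
ee_pos: [0.5145, -0.0216, 0.2437]
eef_rot: [1.0, -0.019, 0.0, 0.0]
ft_force: [-0.4, 0.7, -3.5]
width: 0.0117
grip_force: 40.0
```

Call:
{"api": "arm_command", "payload": {"xyz": [[0,0,-0.001],[0,0,-0.002],[0,0,-0.003],[0,0,-0.004],[0,0,-0.005],[0,0,-0.0065],[0,0,-0.008],[0,0,-0.0095],[0,0,-0.011],[0,0,-0.0125],[0,0,-0.014],[0,0,-0.0155],[0,0,-0.017],[0,0,-0.0185],[0,0,-0.02],[0,0,-0.0215],[0,0,-0.023],[0,0,-0.024],[0,0,-0.025],[0,0,-0.025]], "rot": [[0,0,0],[0,0,0],[0,0,0],[0,0,0],[0,0,0],[0,0,0],[0,0,0],[0,0,0],[0,0,0],[0,0,0],[0,0,0],[0,0,0],[0,0,0],[0,0,0],[0,0,0],[0,0,0],[0,0,0],[0,0,0],[0,0,0],[0,0,0]]}}

```text
time: 23.12
ee_pos: [0.5144, -0.0216, 0.2186]
eef_rot: [1.0, -0.019, -0.0, 0.0]
ft_force: [1.0, 0.0, -1.2]
width: 0.0114
grip_force: 40.0
```

```bash
cat > f.py <<'E'
from h import *
F=[]
for i in range(16):
    r.camera("scene"); s=r.read_state(); F.append(s["ft_force"])
print(np.mean(F,0),np.std(F,0)/4,s["ee_pos"],s["time"])
T=shot("scene","sf");find("scene",T,("hook_seat","tub_crown"))
E
python3 f.py
```

```text
[ 0.11281314  0.26543076 -1.69619362] [0.11223566 0.07004275 0.15220103] [ 0.5144587  -0.02158589  0.21878869] 23.9167
scene pt hook_seat [ 0.5129 -0.0226  0.2256] 0.83
scene pt tub_crown [ 0.5102 -0.0185  0.2268] 0.96
scene pt tub_crown [0.6072 0.3461 0.1582] 0.82
```

Call:
{"api": "arm_command", "payload": {"xyz": [[0,0,-0.001],[0,0,-0.002],[0,0,-0.003],[0,0,-0.004],[0,0,-0.005],[0,0,-0.006],[0,0,-0.007],[0,0,-0.008],[0,0,-0.009],[0,0,-0.01],[0,0,-0.011],[0,0,-0.012],[0,0,-0.013],[0,0,-0.014],[0,0,-0.015],[0,0,-0.0155],[0,0,-0.016],[0,0,-0.016]], "rot": [[0,0,0],[0,0,0],[0,0,0],[0,0,0],[0,0,0],[0,0,0],[0,0,0],[0,0,0],[0,0,0],[0,0,0],[0,0,0],[0,0,0],[0,0,0],[0,0,0],[0,0,0],[0,0,0],[0,0,0],[0,0,0]]}}

```text
time: 25.57
ee_pos: [0.5145, -0.0216, 0.2027]
eef_rot: [1.0, -0.019, 0.0, 0.0]
ft_force: [-0.9, 0.9, -0.1]
width: 0.0118
grip_force: 40.0
```

```bash
sed -i 's/range(16)/range(36)/;s/)\/4/)\/6/' f.py; python3 f.py
```

```text
[ 0.05605831  0.71696226 -0.22037836] [0.07661876 0.0874572  0.07895013] [ 0.5144271  -0.02157763  0.20279562] 27.3667
scene pt hook_seat [ 0.5125 -0.0238  0.2109] 0.66
scene pt tub_crown [ 0.511  -0.0186  0.2141] 0.64
scene pt tub_crown [0.6054 0.3485 0.1577] 0.6
```

Call:
{"api": "arm_command", "payload": {"xyz": [[0,0,-0.001],[0,0,-0.002],[0,0,-0.002],[0,0,-0.002],[0,0,-0.002],[0,0,-0.002]], "rot": [[0,0,0],[0,0,0],[0,0,0],[0,0,0],[0,0,0],[0,0,0]], "squeeze": 3}}

```text
time: 28.02
ee_pos: [0.5144, -0.0218, 0.2008]
eef_rot: [1.0, -0.019, 0.0, 0.0]
ft_force: [0.1, -2.5, 0.8]
width: 0.0119
grip_force: 3.0
```

Call:
{"api": "arm_command", "payload": {"xyz": [[0,0,0],[0,0,0],[0,0,0],[0,0,0],[0,0,0],[0,0,0],[0,0,0],[0,0,0],[0,0,0],[0,0,0]], "rot": [[0,0,0],[0,0,0],[0,0,0],[0,0,0],[0,0,0],[0,0,0],[0,0,0],[0,0,0],[0,0,0],[0,0,0]], "grip": 0.6}}

```text
time: 28.85
ee_pos: [0.5144, -0.0216, 0.2008]
eef_rot: [1.0, -0.019, 0.0, 0.0]
ft_force: [0.1, -0.1, -0.6]
width: 0.0515
grip_force: 0.0
```

```bash
python3 - <<'E'
from h import *
s=r.read_state();print(s["time"],s["width"],s["ft_force"],s["ee_pos"])
for i in range(3):
    T=shot("scene","s8");find("scene",T,("hook_seat","tub_crown","tub"))
T=shot("wrist","w8");find("wrist",T,("tub_crown","tub_post","hook_seat"))
E
```

```text
28.85 0.051503573263037276 [ 0.05995243 -0.07235368 -0.57232617] [ 0.51442225 -0.02157555  0.20077402]
scene pt hook_seat [ 0.5124 -0.0252  0.209 ] 0.73
scene pt tub_crown [ 0.5139 -0.0192  0.2058] 0.66
scene pt tub_crown [0.6052 0.3495 0.1569] 0.6
scene pt tub [0.608  0.3509 0.0023] 0.89
scene pt tub [ 0.5108 -0.0199  0.2053] 0.63
scene pt tub [ 0.5147 -0.0215  0.0516] 0.58
scene pt hook_seat [ 0.5136 -0.0249  0.2086] 0.64
scene pt hook_seat [0.7397 0.1371 0.0022] 0.22
scene pt tub_crown [ 0.5123 -0.0219  0.209 ] 0.84
scene pt tub_crown [0.6049 0.3508 0.1563] 0.69
scene pt tub [ 6.059e-01  3.510e-01 -2.000e-04] 0.74
scene pt tub [ 0.5108 -0.0214  0.0528] 0.56
scene pt hook_seat [ 0.5112 -0.022   0.2074] 0.74
scene pt hook_seat [ 0.5133 -0.0186  0.2521] 0.56
scene pt tub_crown [ 0.5111 -0.0205  0.208 ] 0.83
scene pt tub_crown [0.6068 0.3498 0.1524] 0.83
scene pt tub [ 0.5156 -0.0205  0.0519] 0.57
scene pt tub [ 6.415e-01 -3.345e-01 -4.000e-04] 0.31
wrist pt tub_crown [ 0.5109 -0.0235  0.2111] 0.69
wrist pt tub_crown [ 0.4565  0.1807 -0.0012] 0.59
wrist pt tub_post [ 0.5142 -0.0244  0.257 ] 0.81
wrist pt hook_seat [ 0.5149 -0.0191  0.208 ] 0.86
```

Released and still: the crown and seat both read a height of about 0.208. I'll retreat upward and go toward the button with the fingers shut.

Call:
{"api": "arm_command", "payload": {"xyz": [[0,0,0.004],[0,0,0.012],[0,0,0.025],[0,0,0.04],[0,0,0.06],[0,0,0.09],[0,0,0.12],[0,0,0.14],[0,0,0.14]], "rot": [[0,0,0],[0,0,0],[0,0,0],[0,0,0],[0,0,0],[0,0,0],[0,0,0],[0,0,0],[0,0,0]]}}

```text
time: 30.4
ee_pos: [0.5159, -0.0213, 0.3461]
eef_rot: [1.0, -0.019, 0.004, 0.0]
ft_force: [1.1, 0.6, -0.5]
width: 0.052
grip_force: 0.0
```

Call:
{"api": "arm_command", "payload": {"xyz": [[-0.07,-0.14,0],[-0.07,-0.14,0],[-0.07,-0.14,0],[-0.07,-0.14,0],[-0.13,-0.283,0],[-0.13,-0.283,0],[-0.13,-0.283,0],[-0.13,-0.283,0],[-0.13,-0.283,-0.06],[-0.13,-0.283,-0.1],[-0.13,-0.283,-0.1],[-0.13,-0.283,-0.1],[-0.13,-0.283,-0.1]], "rot": [[0,0,0],[0,0,0],[0,0,0],[0,0,0],[0,0,0],[0,0,0],[0,0,0],[0,0,0],[0,0,0],[0,0,0],[0,0,0],[0,0,0],[0,0,0]], "grip": 0}}

```text
time: 31.48
ee_pos: [0.3842, -0.3044, 0.2411]
eef_rot: [1.0, -0.019, -0.0, -0.0]
ft_force: [0.1, -0.2, 0.3]
width: 0.0008
grip_force: 0.0
```

```bash
python3 - <<'E'
from h import *
s=r.read_state();print(s["time"],s["width"],s["ft_force"],s["ee_pos"])
for c in("wrist","scene","top","wrist","scene","top"):
    T=shot(c,c+"9")
    find(c,T,("button_top",)+(("hook_seat","tub_crown") if c=="scene" else ()))
a=cv2.imread("pics/wrist9.png");b=cv2.imread("pics/scene9.png")[120:330,100:320]
T=np.array(r.camera_model("wrist")["T"])
p=proj("wrist",(.4145,-.305,.069),T);cv2.drawMarker(a,(int(p[0]),int(p[1])),(255,0,255),0,10);print(p)
cv2.imwrite("pics/w9.png",np.hstack([a,cv2.resize(b,(240,229))[:,:].copy() if 0 else cv2.copyMakeBorder(cv2.resize(b,(240,229)),0,191,0,0,0)]))
E
```

```text
31.4833 0.0007803935260875534 [ 0.11833936 -0.16780716  0.26977217] [ 0.38423968 -0.30441819  0.24111587]
wrist pt button_top [ 0.4175 -0.3051  0.0716] 0.58
scene pt button_top [ 0.4117 -0.3042  0.0665] 0.54
scene pt button_top [ 0.2427 -0.3411  0.0678] 0.46
scene pt hook_seat [ 0.5144 -0.0214  0.2075] 0.56
scene pt tub_crown [0.608  0.3498 0.1565] 0.9
scene pt tub_crown [ 0.5106 -0.0209  0.2067] 0.56
scene pt tub_crown [ 0.7398  0.1352 -0.0009] 0.2
wrist pt button_top [ 0.4184 -0.3066  0.0732] 0.75
scene pt button_top [ 0.4146 -0.3064  0.0654] 0.56
scene pt button_top [ 0.2439 -0.3415  0.0698] 0.47
scene pt hook_seat [ 0.5105 -0.0236  0.2089] 0.61
scene pt tub_crown [0.6041 0.3514 0.1561] 0.81
scene pt tub_crown [ 0.5118 -0.021   0.2087] 0.8
[278.05967772 159.49111491]
```

View pics/w9.png

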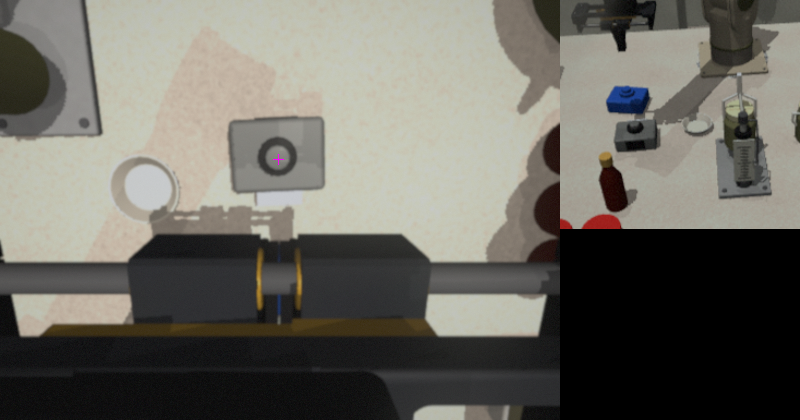

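The wrist view shows the grey printer's button at (277,157), 2 px from my estimate, and the tub is still hanging. Now I'll descend over the button.

Call:
{"api": "arm_command", "payload": {"xyz": [[0.031,0,-0.01],[0.031,0,-0.04],[0.031,0,-0.08],[0.031,0,-0.12],[0.031,0,-0.15],[0.031,0,-0.17],[0.031,0,-0.185],[0.031,0,-0.192],[0.031,0,-0.196],[0.031,0,-0.196],[0.031,0,-0.196],[0.031,0,-0.196]], "rot": [[0,0,0],[0,0,0],[0,0,0],[0,0,0],[0,0,0],[0,0,0],[0,0,0],[0,0,0],[0,0,0],[0,0,0],[0,0,0],[0,0,0]]}}

```text
time: 33.28
ee_pos: [0.4161, -0.305, 0.0459]
eef_rot: [1.0, -0.019, 0.001, 0.001]
ft_force: [0.3, -0.0, -0.3]
width: 0.0007
grip_force: 0.0
```

Call:
{"api": "arm_command", "payload": {"xyz": [[0,0,-0.002],[0,0,-0.004],[0,0,-0.006],[0,0,-0.008],[0,0,-0.01],[0,0,-0.011],[0,0,-0.012],[0,0,-0.012]], "rot": [[0,0,0],[0,0,0],[0,0,0],[0,0,0],[0,0,0],[0,0,0],[0,0,0],[0,0,0]]}}

```text
time: 33.95
ee_pos: [0.4153, -0.3045, 0.0325]
eef_rot: [1.0, -0.019, -0.0, -0.0]
ft_force: [-0.6, 0.2, 0.5]
width: 0.0006
grip_force: 0.0
```

Call:
{"api": "arm_command", "payload": {"xyz": [[0,0,-0.001],[0,0,-0.002],[0,0,-0.003],[0,0,-0.004],[0,0,-0.004],[0,0,-0.004]], "rot": [[0,0,0],[0,0,0],[0,0,0],[0,0,0],[0,0,0],[0,0,0]]}}

```text
time: 34.45
ee_pos: [0.4154, -0.3046, 0.0287]
eef_rot: [1.0, -0.019, -0.0, 0.0]
ft_force: [0.4, 0.8, -0.4]
width: 0.0006
grip_force: 0.0
```

Call:
{"api": "arm_command", "payload": {"xyz": [[0,0,-0.001],[0,0,-0.002],[0,0,-0.003],[0,0,-0.004],[0,0,-0.004],[0,0,-0.004]], "rot": [[0,0,0],[0,0,0],[0,0,0],[0,0,0],[0,0,0],[0,0,0]]}}

```text
time: 34.95
ee_pos: [0.4156, -0.3047, 0.0249]
eef_rot: [1.0, -0.019, 0.0, 0.0]
ft_force: [0.3, 0.8, 2.7]
width: 0.001
grip_force: 1.6
```

Call:
{"api": "arm_command", "payload": {"xyz": [[0,0,-0.001],[0,0,-0.002],[0,0,-0.003],[0,0,-0.004],[0,0,-0.004]], "rot": [[0,0,0],[0,0,0],[0,0,0],[0,0,0],[0,0,0]]}}

```text
time: 35.37
ee_pos: [0.4156, -0.3048, 0.0219]
eef_rot: [1.0, -0.019, 0.0, 0.0]
ft_force: [-5.4, 3.0, 17.1]
width: 0.0004
grip_force: 8.5
```

The button has bottomed out at 17 N. I'll retreat.

Call:
{"api": "arm_command", "payload": {"xyz": [[0,0,0],[0,0,0.01],[0,0,0.03],[0,0,0.06],[0,0,0.09],[0,0,0.12],[0,0,0.12],[0,0,0.12],[0,0,0.12]], "rot": [[0,0,0],[0,0,0],[0,0,0],[0,0,0],[0,0,0],[0,0,0],[0,0,0],[0,0,0],[0,0,0]]}}

```text
time: 36.12
ee_pos: [0.415, -0.3044, 0.14]
eef_rot: [1.0, -0.019, -0.0, -0.0]
ft_force: [0.2, -0.4, -0.2]
width: 0.0008
grip_force: 0.0
```

```bash
python3 - <<'E'
from h import *
T=shot("scene","s10");find("scene",T,("hook_seat","tub_crown","button_top"))
s=r.read_state();print(s["time"],s["ft_force"],s["ee_pos"])
print(r.close_job())
E
```

```text
scene pt hook_seat [ 0.5131 -0.0246  0.2069] 0.78
scene pt tub_crown [ 0.5143 -0.0192  0.2095] 0.95
scene pt tub_crown [0.6049 0.3482 0.1564] 0.92
scene pt button_top [ 0.411  -0.3065  0.0665] 0.48
36.3167 [ 0.77228828 -0.26936893 -0.56023331] [ 0.41483538 -0.30419252  0.13956391]
the job is handed in; nothing more can be done
None
```

I hung the arched-handle tub on the hook, where it stayed still with about a 47 mm dip, then pressed the printer's button until it bottomed out and handed the job in at 36 s; the verdict wasn't shown.

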